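# Slide a flat plate under the hold-down bridge

## Task

Push the loose flat steel plate along the bench with the fingertips, in under the low yellow bridge, until its leading end rests squarely against the red end stop behind the bridge, then back away. Keep it flat on the bench: do not lift, carry or tip it, do not ram it into the bridge or the stop, and leave the bolt, the angle offcut, the spray can and the hammer where they are.

Things in the scene. Friction and masses are not known exactly. Their poses are not given: they have to be found in the camera images.
- bridge: Fixed hold-down bridge; place and yaw vary. Origin on the bench under its middle. Its x axis is the way in: the plate enters from -x and travels to +x. Yellow strap 165 (y) x 50 (x) x 12 mm, underside 16 mm and top 28 mm above the bench, on two blue blocks. Clear opening 85 mm wide (y +-42.5), 16 mm high, x -25 to +25 mm. Bolt heads on the strap reach 37 mm high.
- stop_face (a point): Foot of the red end stop's face, its middle, on the bench, at x = +55 mm, y = 0 in the bridge's frame (same axes). The face is square to the bridge's x axis, 80 mm wide, 30 mm high; the stop's foot runs on 65 mm behind it. Pushed home, the plate's centre lies 70 mm before this point (bridge x = -15 mm), its trailing end out 60 mm in front of the strap.
- plate: Loose flat bright plate, 140 (x) x 55 (y) x 12 mm thick, 0.6 to 0.85 kg, a green line across its top near the trailing (-x) end. Origin at the middle of its underside; ends at x = +-70 mm. It starts before the opening, up to 30 mm off the bridge's x axis and turned up to 0.3 rad from it, leading (+x) end towards the bridge. It slides dry and stays where it is left.
- angle_offcut: Bystander: rust-brown piece of angle steel, 50 x 50 x 50 mm, standing on one leg. Origin under its middle. Leave alone.
- bolt: Bystander: steel bolt standing on its head, 62 mm high, head 32 mm across. Origin under its head. Leave alone.
- spray_can: Bystander: orange-banded can, 60 mm across, 110 mm high with a white top, upright. Origin under its middle. Leave alone.
- hammer_grip (a point): Bystander: hammer lying on the bench; this point is on its handle. Leave alone.

How it is judged (in metres and radians):
On the way:
1. the plate's leading end is in under the bridge between the two blocks, the plate flat (x of plate in the frame of bridge above -0.085 m and y of plate in the frame of bridge between -0.016 and 0.016 m and angle between plate's own z axis and vertical below 0.06 rad), for 0.1 s.
At the end, for the whole second after the job is handed in: The plate lies at rest flat on the bench under the bridge, between the blocks (centre within 16 mm of the bridge's middle line), its leading end within 4 mm of the stop and square to it within 0.06 rad; the bystanders are within 20 mm of where they were and upright (x of plate in the frame of bridge above -0.019 m and y of plate in the frame of bridge between -0.016 and 0.016 m and angle between the x axis of plate and the x axis of bridge, either way round below 0.06 rad and angle between plate's own z axis and vertical below 0.03 rad and height (world z) of plate below 0.003 m and linear speed of plate below 0.01 m/s and distance of each of angle_offcut, bolt, spray_can, hammer_grip from where it was at the start of the episode below 0.02 m and angle between each of angle_offcut, bolt, spray_can's own z axis and vertical below 0.1 rad); the robot touches nothing.
It fails at once if the plate is lifted (height (world z) of plate above 0.006 m).
It fails at once if the plate is tipped (angle between plate's own z axis and vertical above 0.1 rad).
It fails at once if the plate is rammed into the bridge or stop (contact force between plate and bridge above 40 N).
It fails at once if a bystander is moved (distance of any of angle_offcut, bolt, spray_can, hammer_grip from where it was at the start of the episode above 0.02 m).
It also fails if it takes over 58 s, if anything falls off the work surface, if the arm or the gripper's body presses on something with over 40 N, if the wrist force passes 120 N, or if a joint passes its speed limit or range.

## Robot

A 6-joint arm with a two-finger parallel gripper is mounted at the origin on the work surface. World frame = base frame: x ahead of the robot, y to its left, z up, the work surface at z = 0. Lengths are in mm, angles in rad, forces in N, time in s.
With the tool pointing down it reaches from about 250 to 800 mm from the base axis. Payload 8.5 kg.
Tool frame: the origin (TCP) lies midway between the tips of the shut fingers; the grasp point (between the pads) lies 19 mm behind it (hold_point_z is the distance from the TCP to the grasp point, in mm); z points along the fingers, y is the direction in which the jaws open and shut (so a half turn about z gives the same grasp; the last joint's range is limited). The gripper opens to 85 mm and grips with 20 to 120 N. Pads are 22 mm wide; open, the fingers measure 114 mm over their backs; the gripper's body (76 mm by 85 mm) begins 54 mm behind the grasp point. The pads swing forward as they close: fully open they stand 13 mm farther back than shut.
Start: joints at [-1.241, 0.238, -0.013, 1.319, 0, 1.571], TCP at [170.007, -496.665, 231.276] pointing down, gripper open.
Joint ranges: [-2.66, 2.66], [-1.03, 1.9], [-1.14, 1.46], [-1.82, 2.27], [-1.45, 1.34], [-3.14, 3.14]. Speed limits (rad/s): [2.22, 2.22, 2.79, 3.14, 3.14, 3.14].

## Interface

Orientations are given as a 3x3 rotation matrix whose columns are the frame's x, y, z axes.
In Python, from plant import * gives the robot as it stands.
- The arm moves only by the tool step_arm, never from a script. Its arguments are lists of equal length, an entry for each row: "dp": the shift along the world's x, y, z in mm, a list of three; "twist": the turn about the world's z in degrees. A call has exactly 10 rows; each row is the pose to reach, as a shift and turn from the pose commanded when the call began; what a row does not reach only later rows make up. A row lasts 1/12 s, in which the tool goes at most 41.7 mm and 7.16 degrees, less where a joint would pass 70% of its speed; a pose out of reach is approached as far as the arm can. A call with a gripper value outside its range is refused whole. "claw" is the opening, from 0 (shut) to 1 (fully open), set as the call begins (left out, the last holds). The fingers move at their own pace and stop on an object; "grip_force" is the grip in N (left out, the last holds). Time passes only in rows, so rows that repeat a pose let the fingers close, or fill a call up. It gives the time, the measured TCP pose, the force and the opening at its end, in the units of the state.
- observe(): the state, without advancing time (a new reading comes with each control period).
- grab_frame(name): name is "side" or "top" or "wrist"; returns (picture, depth): 420x560x3 uint8, red, green, blue; 420x560 float32, mm along the optical axis (not along the pixel's ray), 0 where there is no reading.
- camera_params(name): a dict with "intrinsics" (3x3 intrinsics, pixels), "world_from_camera" (4x4, takes a point from camera to world coordinates). Camera axes: x right, y down, z forward; pixel columns grow to the right and rows downward; lengths in mm; the calibration is good to about 2 mm. A picture is of the moment at which its call begins: read the wrist's pose just before it. camera_params takes no time and is no camera call; for the wrist camera it gives the pose at the moment of the call.
- finish_job(): hands the job in, once; it reports no verdict.
The state is a dict: "time": time; "joints": joint angles; "joint_vel": joint speeds; "joint_efforts": joint torques, N m; "tcp_pos": TCP position; "tool_rot": TCP orientation; "ft_force": force on the tool from outside, world axes, zero at the start; "torque": the same for the moment, N m; "gripper_width": finger opening in mm.
Only numpy, scipy, OpenCV 4.12 (cv2) and the standard library are available. Lean on these libraries where they do the work, as an engineer would, in place of code of your own. Each camera call takes 0.05 s, during which the arm holds its last target. There are 200 camera calls.

## Working session

There is one attempt and no reset: what is moved stays moved. The work goes in short steps, Python scripts to look and compute and a tool call to move; the robot and the scene stay as the last step left them, time stands still between calls to the robot, and variables do not carry over. Pictures are saved under pics/ and viewed, about 8 in all and at most 12, crops included, and the job is handed in when it is done.

Besides the shell and the picture viewer there is one more tool, called after "Call:" by a JSON object that holds its "name" and its "arguments", one argument or row to a line. step_arm: Moves the arm, as the interface text tells. Its arguments: {"type":"object","properties":{"dp":{"type":"array","items":{"type":"array","items":{"type":"number"}}},"twist":{"type":"array","items":{"type":"number"}},"claw":{"type":"number"},"grip_force":{"type":"number"}},"required":["dp","twist"]}

```bash
mkdir -p pics
python3 - <<'E'
from plant import *
import cv2,numpy as np
s=observe();print(s['time'],s['tcp_pos'],s['tool_rot'],s['gripper_width'],s['ft_force'])
for n in ("top","side"):
    p,d=grab_frame(n);cv2.imwrite(f"pics/{n}0.png",p[:,:,::-1]);np.save(f"pics/{n}0.npy",d)
    c=camera_params(n);print(n,c)
E
```

```text
0.0 [ 169.89157193 -496.30865743  230.68442458] [[ 9.46098703e-01  3.23878090e-01 -4.75613172e-04]
 [ 3.23878439e-01 -9.46097723e-01  1.36195682e-03]
 [-8.86856648e-06 -1.44258643e-03 -9.99998959e-01]] 85.24083094151958 [-0.00927652 -0.52497993  0.22186375]
top {'intrinsics': array([[496.64547773,   0.        , 285.15417843],
       [  0.        , 496.64547773, 201.71514372],
       [  0.        ,   0.        ,   1.        ]]), 'world_from_camera': array([[ 1.06733442e-02, -9.93538673e-01,  1.12991087e-01,
         4.97123592e+02],
       [-9.99836177e-01, -8.95190669e-03,  1.57315959e-02,
         1.65027631e+02],
       [-1.46184632e-02, -1.13140486e-01, -9.93471455e-01,
         8.83749547e+02],
       [ 0.00000000e+00,  0.00000000e+00,  0.00000000e+00,
         1.00000000e+00]])}
side {'intrinsics': array([[437.91801137,   0.        , 285.2365368 ],
       [  0.        , 437.91801137, 205.8529433 ],
       [  0.        ,   0.        ,   1.        ]]), 'world_from_camera': array([[-8.25731632e-01, -4.05299960e-01,  3.92299905e-01,
         2.95262601e+02],
       [-5.64057919e-01,  5.90308591e-01, -5.77385860e-01,
         6.37352654e+02],
       [ 2.43646172e-03, -6.98045636e-01, -7.16049128e-01,
         6.15624633e+02],
       [ 0.00000000e+00,  0.00000000e+00,  0.00000000e+00,
         1.00000000e+00]])}
```

View pics/top0.png

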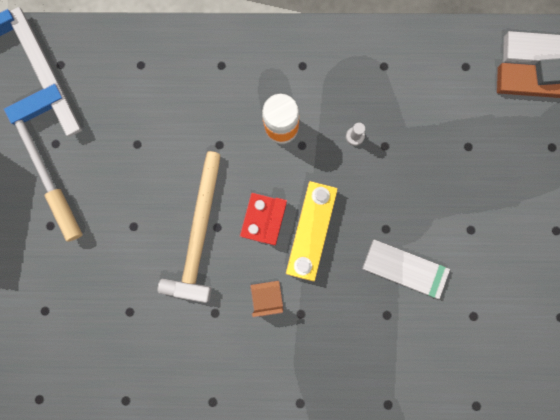

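View pics/side0.png

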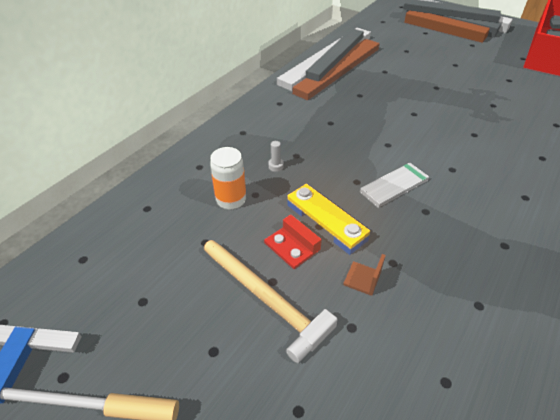

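The top view shows the yellow strap at about (312,231), the red stop at (263,218) and the plate at (406,269) with its green line at (440,281). The bolt, can, angle offcut and hammer are all clear of the plate's path. Next I measure poses by segmentation.

```bash
cat > h.py <<'E'
from plant import *
import cv2,numpy as np
def world(n,uv,z,cp=None):
    c=cp or camera_params(n);K=c['intrinsics'];T=c['world_from_camera']
    uv=np.atleast_2d(np.asarray(uv,float))
    r=np.c_[(uv-K[:2,2])/[K[0,0],K[1,1]],np.ones(len(uv))]@T[:3,:3].T
    o=T[:3,3];return (o+r*((z-o[2])/r[:,2])[:,None])[:,:2]
def rect(n,mask,z,cp=None):
    """rectangle fit in world plane: centre, size, angle deg of long side"""
    mask=cv2.morphologyEx(mask.astype(np.uint8),cv2.MORPH_OPEN,np.ones((3,3)))
    k,l,st,_=cv2.connectedComponentsWithStats(mask);i=1+np.argmax(st[1:,4])
    cs,_=cv2.findContours((l==i).astype(np.uint8),cv2.RETR_EXTERNAL,cv2.CHAIN_APPROX_NONE)
    w=world(n,max(cs,key=len)[:,0],z,cp).astype(np.float32)
    (c,s,a)=cv2.minAreaRect(w); b=cv2.boxPoints((c,s,a))
    e=max([b[1]-b[0],b[2]-b[1]],key=np.linalg.norm)
    return np.array(c),s,np.degrees(np.arctan2(e[1],e[0])),b
E
python3 - <<'E'
from h import *
p=cv2.imread("pics/top0.png");h=cv2.cvtColor(p,cv2.COLOR_BGR2HSV).astype(int);H,S,V=h[...,0],h[...,1],h[...,2]
box=np.zeros(H.shape,bool);box[170:310,220:470]=1
yl=box&(H>18)&(H<35)&(S>120); rd=box&((H<6)|(H>174))&(S>150)
pl=box.copy();pl[:,:350]=0; gr=pl&(H>60)&(H<95)&(S>70); pl&=(V>150)
cv2.imwrite("pics/c.png",cv2.resize(p[170:310,230:460],None,fx=3.4,fy=3.4,interpolation=cv2.INTER_CUBIC))
for m,z,n in((yl,28,'strap'),(rd,30,'red'),(pl|gr,12,'plate'),(gr,12,'green')):
    c,s,a,b=rect('top',m,z);print(n,c.round(1),np.round(s,1),round(a,2),m.sum(),b.round(0).tolist())
E
```

```text
strap [545.1 132.7] [ 51.3 165.9] -13.87 2330 [[458.0, 128.0], [619.0, 88.0], [632.0, 138.0], [471.0, 177.0]]
red [565.6 216. ] [62.5 79.2] -13.81 1431 [[520.0, 195.0], [597.0, 176.0], [611.0, 237.0], [535.0, 256.0]]
plate [481.6 -31.2] [141.6  56.5] 68.97 2668 [[430.0, -87.0], [483.0, -107.0], [533.0, 25.0], [481.0, 45.0]]
green [461.6 -84.3] [ 8.2 53.7] -20.92 153 [[435.0, -79.0], [485.0, -98.0], [488.0, -90.0], [438.0, -71.0]]
```

View pics/c.png

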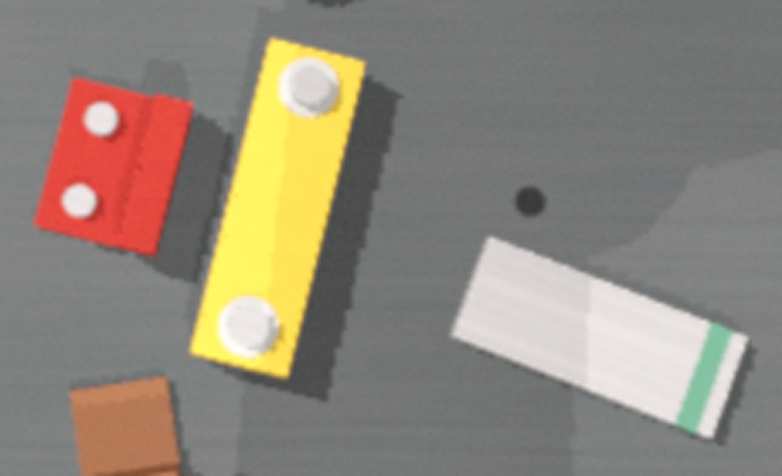

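Bridge origin is at (545.1, 132.7) and its x axis points at 76.1°. The red face comes out 54.5 mm along that axis, which agrees with the given 55. In the bridge frame the plate is at x -174, y +22.4, turned -7.2°.

1. Square and centre the plate with a broad sideways push, fingers open along its long side.
2. Push it in from its trailing end with both fingertips.

Call:
{"name": "step_arm", "arguments": {
  "dp": [
    [12,24,-5],
    [24,48,-10],
    [36,72,-15],
    [48,96,-20],
    [60,120,-25],
    [72,144,-30],
    [84,168,-35],
    [96,192,-40],
    [108,216,-45],
    [120,240,-50]
  ],
  "twist": [7,14,21,28,35,42,49,56,63,70],
  "claw": 1
}}

```text
time: 0.93
tcp_pos: [290.2, -255.4, 180.9]
tool_rot: [[0.014, 1.0, -0.0], [1.0, -0.014, 0.0], [0.0, -0.0, -1.0]]
ft_force: [0.7, -1.0, -0.5]
gripper_width: 85.4
```

Call:
{"name": "step_arm", "arguments": {
  "dp": [
    [12,24,-5],
    [24,48,-10],
    [36,72,-15],
    [48,96,-20],
    [60,120,-25],
    [72,144,-30],
    [84,168,-35],
    [96,192,-40],
    [108,216,-45],
    [120,240,-50]
  ],
  "twist": [7,14,21,28,35,42,49,56,63,70]
}}

```text
time: 1.77
tcp_pos: [410.2, -15.3, 130.9]
tool_rot: [[-0.935, 0.354, -0.0], [0.354, 0.935, -0.0], [0.0, -0.0, -1.0]]
ft_force: [0.9, -0.8, 1.3]
gripper_width: 85.5
```

Run:
```python
from h import *
s=observe();R=s['tool_rot'];print(s['time'],s['tcp_pos'],s['joints'],np.degrees(np.arctan2(R[1,1],R[0,1])),s['ft_force'],R[:,2])
```

```text
1.7667 [410.20964746 -15.29511035 130.90159176] [-3.71643026e-02  1.06481083e-01 -4.49173694e-01  1.01541351e+00
 -1.39838901e-04  3.24957269e-01] 69.2519646929991 [ 0.89819421 -0.80754107  1.30220491] [-2.76968609e-04 -1.29637441e-04 -9.99999953e-01]
```

Call:
{"name": "step_arm", "arguments": {
  "dp": [
    [1,0,-20],
    [2,1,-40],
    [3,1,-60],
    [4,2,-80],
    [4,2,-95],
    [4,2,-105],
    [4,2,-113],
    [4,2,-118],
    [4,2,-120],
    [4,2,-120]
  ],
  "twist": [3,6.9,6.9,6.9,6.9,6.9,6.9,6.9,6.9,6.9]
}}

```text
time: 2.6
tcp_pos: [414.0, -14.7, 11.2]
tool_rot: [[-0.969, 0.245, -0.0], [0.245, 0.969, -0.0], [0.0, -0.0, -1.0]]
ft_force: [-0.3, 0.0, 0.5]
gripper_width: 85.6
```

Run:
```python
from h import *
p,d=grab_frame("side");cv2.imwrite("pics/s1.png",cv2.resize(p[100:300,250:500,::-1],None,fx=3,fy=3,interpolation=cv2.INTER_CUBIC))
s=observe();R=s['tool_rot'];print(s['time'],s['tcp_pos'],np.degrees(np.arctan2(R[1,1],R[0,1])),s['ft_force'])
```

```text
2.65 [414.20483777 -14.70237242  11.5155813 ] 75.79195368144875 [ 0.41123799  1.02630271 -0.45537465]
```

View pics/s1.png

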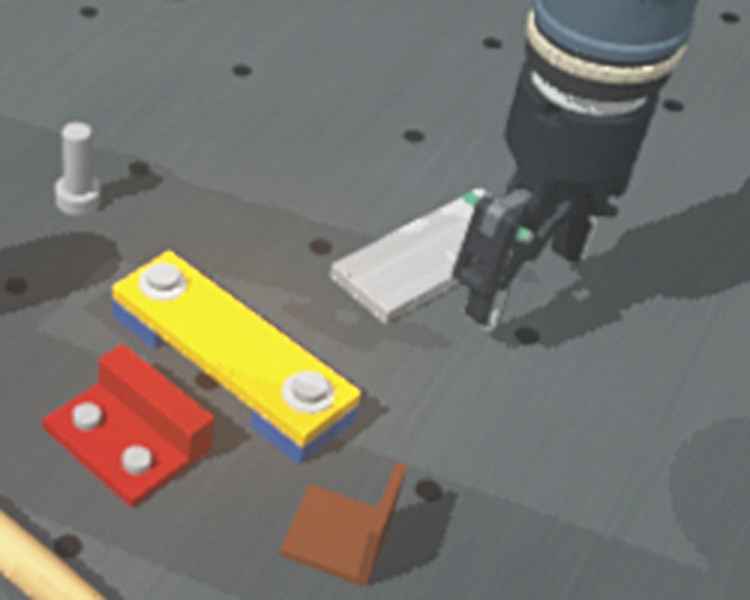

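The open fingers stand beside the plate's world -x long side, tips near (485,320) and (575,255) in the crop, still above the bench and touching nothing. I'll lower another 18 mm.

Call:
{"name": "step_arm", "arguments": {
  "dp": [
    [0,0,-3],
    [0,0,-6],
    [0,0,-9],
    [0,0,-11],
    [0,0,-13],
    [0,0,-15],
    [0,0,-16],
    [0,0,-17],
    [0,0,-18],
    [0,0,-18]
  ],
  "twist": [0,0,0,0,0,0,0,0,0,0]
}}

```text
time: 3.48
tcp_pos: [413.9, -14.7, -6.9]
tool_rot: [[-0.969, 0.245, -0.0], [0.245, 0.969, -0.0], [0.0, -0.0, -1.0]]
ft_force: [0.1, 0.1, 0.4]
gripper_width: 85.3
```

Call:
{"name": "step_arm", "arguments": {
  "dp": [
    [2.9,-0.7,0],
    [5.8,-1.4,0],
    [8.7,-2.2,0],
    [11.6,-2.9,0],
    [14.6,-3.6,0],
    [17.5,-4.3,0],
    [20.4,-5.0,0],
    [23.3,-5.8,0],
    [26.2,-6.5,0],
    [29.1,-7.2,0]
  ],
  "twist": [0,0,0,0,0,0,0,0,0,0]
}}

```text
time: 4.32
tcp_pos: [442.2, -22.0, -7.0]
tool_rot: [[-0.969, 0.246, -0.002], [0.246, 0.969, -0.0], [0.002, -0.001, -1.0]]
ft_force: [-4.2, 0.2, 2.4]
gripper_width: 85.8
```

Call:
{"name": "step_arm", "arguments": {
  "dp": [
    [2,-0.5,0],
    [4,-1,0],
    [6,-1.5,0],
    [8,-2,0],
    [10,-2.5,0],
    [12,-3,0],
    [14,-3.5,0],
    [16,-4,0],
    [17.5,-4.3,0],
    [18.5,-4.6,0]
  ],
  "twist": [0,0,0,0,0,0,0,0,0,0]
}}

```text
time: 5.15
tcp_pos: [461.9, -26.5, -6.8]
tool_rot: [[-0.969, 0.245, 0.0], [0.245, 0.969, -0.0], [-0.0, -0.0, -1.0]]
ft_force: [-2.3, 0.8, -1.3]
gripper_width: 85.3
```

Run:
```python
from h import *
p,d=grab_frame("top");cv2.imwrite("pics/t2.png",cv2.resize(p[150:350,270:500,::-1],None,fx=3,fy=3,interpolation=cv2.INTER_CUBIC))
s=observe();R=s['tool_rot'];print(s['time'],s['tcp_pos'],np.degrees(np.arctan2(R[1,1],R[0,1])),s['ft_force'])
```

```text
5.2 [462.10738325 -26.50423046  -6.71090278] 75.79808244288058 [-1.62289391  0.86309895 -1.04150537]
```

View pics/t2.png

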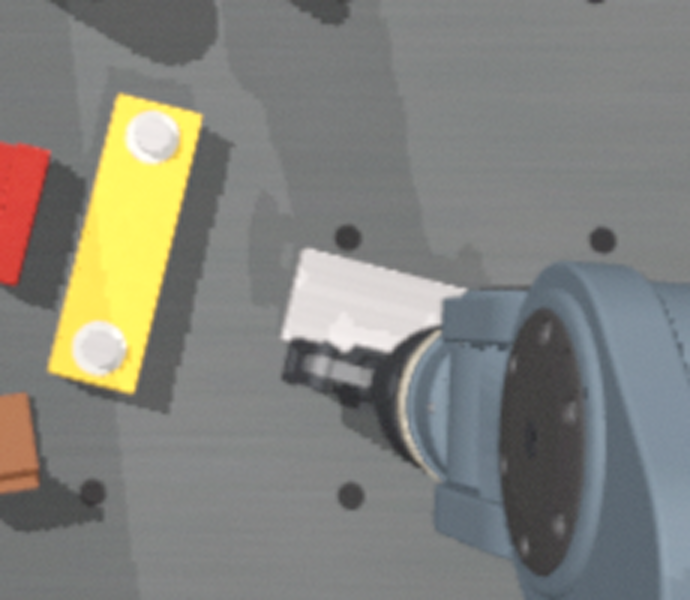

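The plate is now square to the bridge. Its leading corners are at crop (303,248) and (283,337), the fingers lie along its lower side, and the arm hides the trailing end. I'll back off and measure.

Call:
{"name": "step_arm", "arguments": {
  "dp": [
    [-3,0.7,0],
    [-8,2,0],
    [-15,4,0],
    [-22,5,10],
    [-25,6,30],
    [-25,6,60],
    [-25,0,90],
    [-25,-20,110],
    [-25,-45,110],
    [-25,-70,110]
  ],
  "twist": [0,0,0,0,0,-7,-14,-21,-28,-35]
}}

```text
time: 6.03
tcp_pos: [437.1, -97.1, 105.8]
tool_rot: [[-0.65, 0.76, 0.004], [0.76, 0.65, -0.001], [-0.003, 0.002, -1.0]]
ft_force: [0.1, 0.4, -0.8]
gripper_width: 85.3
```

Call:
{"name": "step_arm", "arguments": {
  "dp": [
    [0,-20,0],
    [0,-40,0],
    [0,-60,0],
    [0,-80,0],
    [0,-100,0],
    [0,-120,0],
    [0,-130,0],
    [0,-130,0],
    [0,-130,0],
    [0,-130,0]
  ],
  "twist": [-7,-14,-21,-28,-35,-42,-49,-55,-55,-55],
  "claw": 0.4
}}

```text
time: 6.87
tcp_pos: [436.1, -226.2, 103.9]
tool_rot: [[0.242, 0.97, 0.0], [0.97, -0.242, -0.0], [-0.0, 0.0, -1.0]]
ft_force: [0.6, 0.6, 0.1]
gripper_width: 34.2
```

```bash
cat >> h.py <<'E'
B=np.array([545.1,132.7]);t=np.radians(76.13);ex=np.array([np.cos(t),np.sin(t)]);ey=np.array([-ex[1],ex[0]])
def br(p): d=np.asarray(p)[...,:2]-B; return np.stack([d@ex,d@ey],-1)
def plate(p):
    h=cv2.cvtColor(np.ascontiguousarray(p[:,:,::-1]),cv2.COLOR_BGR2HSV).astype(int);H,S,V=h[...,0],h[...,1],h[...,2]
    m=np.zeros(H.shape,bool);m[200:320,335:470]=1
    m&=((V>150)&(S<40))|((H>60)&(H<95)&(S>70))
    c,s,a,b=rect('top',m,12);return br(c).round(1),np.round(s,1),round(a%180-76.13,2),br(b).round(0).tolist()
E
python3 - <<'E'
from h import *
p,d=grab_frame("top");cv2.imwrite("pics/t3.png",cv2.resize(p[150:350,270:500,::-1],None,fx=3,fy=3,interpolation=cv2.INTER_CUBIC))
s=observe();R=s['tool_rot'];print(s['time'],s['tcp_pos'],br(s['tcp_pos']),np.degrees(np.arctan2(R[1,1],R[0,1])),s['gripper_width'],s['ft_force'])
print(plate(p))
E
```

```text
6.9167 [ 436.2573722  -226.06107892  103.77035795] [-374.39209743   19.66689493] -13.977816567155068 34.24019950740175 [-0.42010606  0.11007257  0.32647906]
(array([-171.1,    3.5]), array([141.6,  56. ]), np.float32(-0.33), [[-242.0, 32.0], [-242.0, -24.0], [-100.0, -25.0], [-100.0, 31.0]])
```

View pics/t3.png

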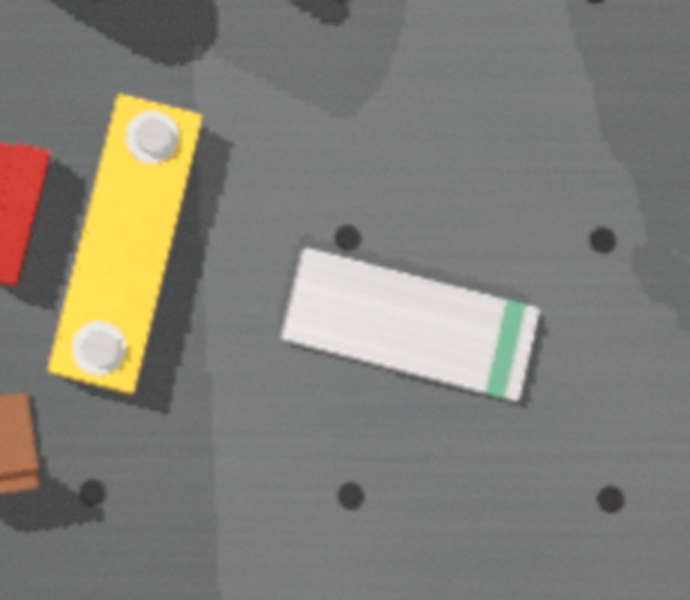

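Plate measured at bridge (-171, +3.5), turned -0.3°. The way is clear, so I go behind its trailing end.

Call:
{"name": "step_arm", "arguments": {
  "dp": [
    [6,14,-10],
    [12,28,-20],
    [18,42,-30],
    [24,56,-40],
    [30,70,-55],
    [36,84,-65],
    [40,93,-75],
    [40,93,-85],
    [40,93,-91],
    [40,93,-93]
  ],
  "twist": [0,0,0,0,0,0,0,0,0,0],
  "claw": 0.4
}}

```text
time: 7.75
tcp_pos: [476.0, -133.0, 9.5]
tool_rot: [[0.243, 0.97, -0.001], [0.97, -0.243, 0.0], [-0.0, -0.001, -1.0]]
ft_force: [-0.5, -0.8, -0.1]
gripper_width: 34.0
```

Call:
{"name": "step_arm", "arguments": {
  "dp": [
    [0,0,-2],
    [0,0,-4],
    [0,0,-5],
    [0,0,-6],
    [0,0,-7],
    [0,0,-8],
    [0.5,2,-8],
    [1,4,-8],
    [1.5,6,-8],
    [2,8,-8]
  ],
  "twist": [0,0,0,0,0,0,0,0,0,0]
}}

```text
time: 8.58
tcp_pos: [478.7, -125.2, 2.3]
tool_rot: [[0.245, 0.969, -0.0], [0.969, -0.245, 0.0], [0.0, -0.0, -1.0]]
ft_force: [-0.2, 0.8, -0.5]
gripper_width: 34.3
```

Run:
```python
from h import *
s=observe();R=s['tool_rot'];print(s['time'],s['tcp_pos'],br(s['tcp_pos']),np.degrees(np.arctan2(R[1,1],R[0,1])),s['gripper_width'],s['ft_force'])
```

```text
8.5833 [ 478.68264758 -125.21545767    2.32586299] [-266.3167434     2.65333662] -14.202249487328286 34.34969317102123 [-0.20272768  0.76830639 -0.51976159]
```

Call:
{"name": "step_arm", "arguments": {
  "dp": [
    [0.7,2.9,0],
    [1.4,5.8,0],
    [2.2,8.7,0],
    [2.9,11.6,0],
    [3.8,15.5,0],
    [4.8,19.4,0],
    [5.8,23.3,0],
    [6.7,27.2,0],
    [7.7,31.1,0],
    [8.6,35,0]
  ],
  "twist": [0,0,0,0,0,0,0,0,0,0]
}}

```text
time: 9.42
tcp_pos: [487.3, -90.1, 2.3]
tool_rot: [[0.245, 0.969, -0.0], [0.969, -0.245, -0.0], [-0.0, -0.0, -1.0]]
ft_force: [-1.1, -3.4, 0.6]
gripper_width: 34.2
```

Call:
{"name": "step_arm", "arguments": {
  "dp": [
    [1,3.9,0],
    [1.9,7.8,0],
    [2.9,11.6,0],
    [3.8,15.5,0],
    [4.8,19.4,0],
    [5.8,23.3,0],
    [6.7,27.2,0],
    [7.5,30.1,0],
    [8,32,0],
    [8.2,33,0]
  ],
  "twist": [0,0,0,0,0,0,0,0,0,0]
}}

```text
time: 10.25
tcp_pos: [495.5, -57.2, 2.3]
tool_rot: [[0.245, 0.969, -0.0], [0.969, -0.245, 0.0], [-0.0, -0.0, -1.0]]
ft_force: [-1.4, -3.5, 1.4]
gripper_width: 34.0
```

Run:
```python
from h import *
p,d=grab_frame("top");cv2.imwrite("pics/t4.png",cv2.resize(p[150:350,230:460,::-1],None,fx=3,fy=3,interpolation=cv2.INTER_CUBIC))
s=observe();R=s['tool_rot'];print(s['time'],s['tcp_pos'],br(s['tcp_pos']),np.degrees(np.arctan2(R[1,1],R[0,1])),s['gripper_width'],s['ft_force'])
```

```text
10.3 [495.47860124 -57.07982692   2.270108  ] [-196.1414807    2.6805731] -14.186412276026768 34.0003479365208 [-0.83859126 -2.95913688  0.49697176]
```

View pics/t4.png

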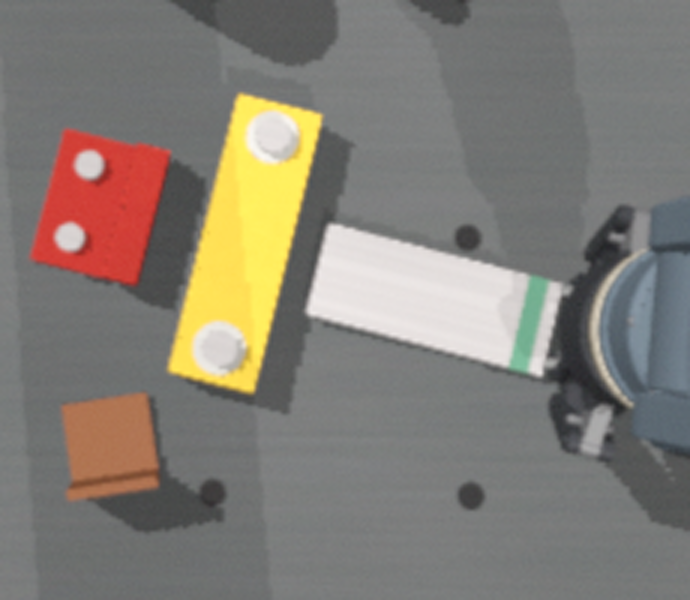

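The plate is square on the opening: leading corners at crop (328,223) and (307,315), trailing end against the fingertips near (555,330). I'll turn these into bridge coordinates.

Run:
```python
from h import *
c=[[328,223],[307,315],[544,377],[567,286]]
print(br(world('top',np.array(c)/3+[230,150],12)).round(1))
```

```text
[[ -45.   -23.6]
 [ -46.    31.5]
 [-186.8   31.9]
 [-188.   -22.5]]
```

Plate centre is at about (-116.5, +4.3) and square, roughly 101 mm short of home. I'll push 85 mm, then slow down.

Call:
{"name": "step_arm", "arguments": {
  "dp": [
    [1,3.9,0],
    [1.9,7.8,0],
    [2.9,11.6,0],
    [3.8,15.5,0],
    [4.8,19.4,0],
    [5.8,23.3,0],
    [6.7,27.2,0],
    [7.7,31.1,0],
    [8.6,35,0],
    [9.6,38.8,0]
  ],
  "twist": [0,0,0,0,0,0,0,0,0,0]
}}

```text
time: 11.13
tcp_pos: [505.0, -18.2, 2.3]
tool_rot: [[0.245, 0.969, -0.0], [0.969, -0.245, 0.0], [-0.0, -0.0, -1.0]]
ft_force: [-1.7, -4.6, 1.0]
gripper_width: 34.2
```

Call:
{"name": "step_arm", "arguments": {
  "dp": [
    [1,3.9,0],
    [1.9,7.8,0],
    [2.9,11.6,0],
    [3.8,15.5,0],
    [4.8,19.4,0],
    [5.8,23.3,0],
    [6.7,27.2,0],
    [7.7,31.1,0],
    [8.6,35,0],
    [9.4,37.9,0]
  ],
  "twist": [0,0,0,0,0,0,0,0,0,0]
}}

```text
time: 11.97
tcp_pos: [514.5, 19.7, 2.3]
tool_rot: [[0.245, 0.969, -0.0], [0.969, -0.245, 0.0], [0.0, -0.0, -1.0]]
ft_force: [-1.6, -5.3, 2.1]
gripper_width: 34.1
```

Call:
{"name": "step_arm", "arguments": {
  "dp": [
    [0.4,1.5,0],
    [0.7,2.9,0],
    [1,3.9,0],
    [1.2,4.9,0],
    [1.4,5.8,0],
    [1.7,6.8,0],
    [1.9,7.8,0],
    [2,8.2,0],
    [2.1,8.5,0],
    [2.2,8.7,0]
  ],
  "twist": [0,0,0,0,0,0,0,0,0,0]
}}

```text
time: 12.8
tcp_pos: [516.6, 28.0, 2.3]
tool_rot: [[0.245, 0.969, -0.0], [0.969, -0.245, 0.0], [0.0, -0.0, -1.0]]
ft_force: [-0.6, -4.2, 1.4]
gripper_width: 33.9
```

Run:
```python
from h import *
p,d=grab_frame("top");cv2.imwrite("pics/t5.png",cv2.resize(p[180:300,230:390,::-1],None,fx=5,fy=5,interpolation=cv2.INTER_CUBIC))
s=observe();R=s['tool_rot'];print(s['time'],s['tcp_pos'],br(s['tcp_pos']),np.degrees(np.arctan2(R[1,1],R[0,1])),s['gripper_width'],s['ft_force'])
```

```text
12.85 [516.57174299  27.98170786   2.26778739] [-108.50371642    2.5933917 ] -14.201139360189272 34.433240757826766 [-1.29202863 -3.42599267  2.08330715]
```

View pics/t5.png

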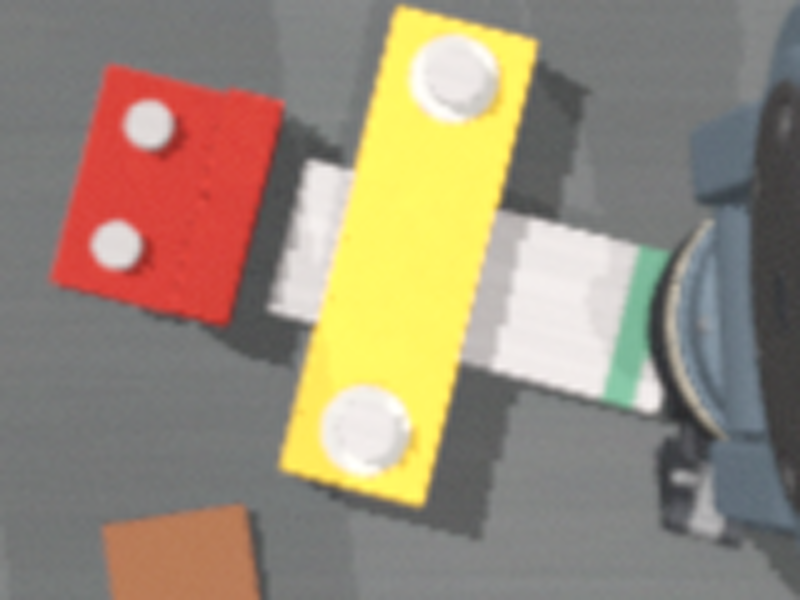

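The leading end has come out past the strap, square, corners at crop (310,158) and (268,308), with a visible gap to the red face. I'll go 9 mm more and re-measure.

Call:
{"name": "step_arm", "arguments": {
  "dp": [
    [0.3,1.2,0],
    [0.6,2.4,0],
    [0.9,3.6,0],
    [1.2,4.8,0],
    [1.5,5.9,0],
    [1.7,6.9,0],
    [1.9,7.7,0],
    [2,8.2,0],
    [2.1,8.5,0],
    [2.2,8.7,0]
  ],
  "twist": [0,0,0,0,0,0,0,0,0,0]
}}

```text
time: 13.68
tcp_pos: [518.8, 36.7, 2.3]
tool_rot: [[0.245, 0.969, -0.0], [0.969, -0.245, 0.0], [-0.0, -0.0, -1.0]]
ft_force: [-1.2, -5.9, 1.8]
gripper_width: 34.2
```

Run:
```python
from h import *
print(br(world('top',np.array([[310,158],[268,308]])/5+[230,180],12)).round(1))
p,d=grab_frame("top");cv2.imwrite("pics/t6.png",cv2.resize(p[190:270,260:350,::-1],None,fx=7,fy=7,interpolation=cv2.INTER_CUBIC))
s=observe();print(s['time'],br(s['tcp_pos']),s['ft_force'])
```

```text
[[ 41.  -24.6]
 [ 42.1  30.1]]
13.7333 [-99.51230592   2.5327501 ] [-0.77995925 -4.80090657  1.27491251]
```

View pics/t6.png

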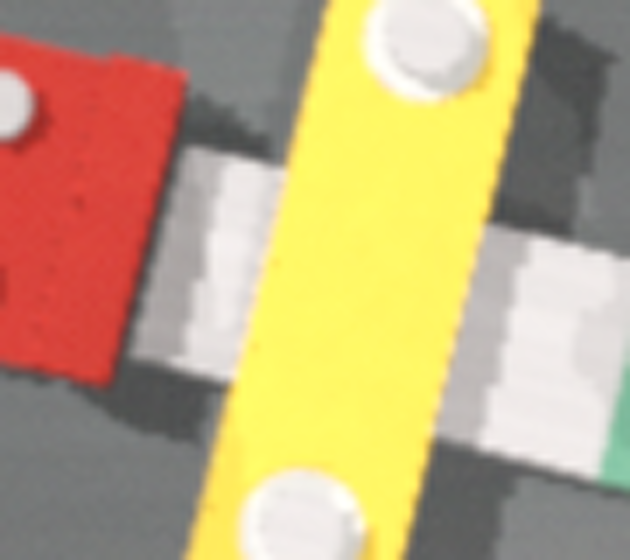

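The leading edge, corners at crop (185,147) and (133,357), is about 4 mm from the red face. From here I creep and watch the force.

Call:
{"name": "step_arm", "arguments": {
  "dp": [
    [0.06,0.25,0],
    [0.12,0.5,0],
    [0.18,0.75,0],
    [0.24,1,0],
    [0.3,1.25,0],
    [0.36,1.5,0],
    [0.42,1.75,0],
    [0.48,2,0],
    [0.48,2,0],
    [0.48,2,0]
  ],
  "twist": [0,0,0,0,0,0,0,0,0,0]
}}

```text
time: 14.57
tcp_pos: [519.3, 38.7, 2.3]
tool_rot: [[0.245, 0.969, -0.0], [0.969, -0.245, 0.0], [0.0, -0.0, -1.0]]
ft_force: [-1.3, -3.5, 1.9]
gripper_width: 34.2
```

Call:
{"name": "step_arm", "arguments": {
  "dp": [
    [0.02,0.1,0],
    [0.05,0.2,0],
    [0.07,0.3,0],
    [0.1,0.4,0],
    [0.12,0.5,0],
    [0.14,0.6,0],
    [0.17,0.7,0],
    [0.2,0.8,0],
    [0.2,0.8,0],
    [0.2,0.8,0]
  ],
  "twist": [0,0,0,0,0,0,0,0,0,0]
}}

```text
time: 15.4
tcp_pos: [519.5, 39.4, 2.3]
tool_rot: [[0.245, 0.969, -0.0], [0.969, -0.245, 0.0], [0.0, -0.0, -1.0]]
ft_force: [-1.1, -4.4, 1.3]
gripper_width: 34.1
```

Call:
{"name": "step_arm", "arguments": {
  "dp": [
    [0.02,0.06,0],
    [0.03,0.12,0],
    [0.05,0.18,0],
    [0.06,0.24,0],
    [0.08,0.3,0],
    [0.09,0.36,0],
    [0.1,0.42,0],
    [0.12,0.5,0],
    [0.12,0.5,0],
    [0.12,0.5,0]
  ],
  "twist": [0,0,0,0,0,0,0,0,0,0]
}}

```text
time: 16.23
tcp_pos: [519.5, 39.6, 2.2]
tool_rot: [[0.246, 0.969, -0.0], [0.969, -0.246, -0.001], [-0.001, -0.0, -1.0]]
ft_force: [-1.8, -5.8, 1.8]
gripper_width: 34.1
```

Call:
{"name": "step_arm", "arguments": {
  "dp": [
    [0.02,0.06,0],
    [0.03,0.12,0],
    [0.05,0.18,0],
    [0.06,0.24,0],
    [0.08,0.3,0],
    [0.09,0.36,0],
    [0.1,0.42,0],
    [0.12,0.5,0],
    [0.12,0.5,0],
    [0.12,0.5,0]
  ],
  "twist": [0,0,0,0,0,0,0,0,0,0]
}}

```text
time: 17.07
tcp_pos: [519.5, 39.7, 2.3]
tool_rot: [[0.246, 0.969, -0.0], [0.969, -0.246, -0.002], [-0.002, -0.0, -1.0]]
ft_force: [-1.7, -8.0, 2.4]
gripper_width: 34.3
```

TCP has stopped advancing and the force is rising, from about 4 to 8 N: contact with the stop. One more small nudge to seat it square.

Call:
{"name": "step_arm", "arguments": {
  "dp": [
    [0.02,0.1,0],
    [0.05,0.2,0],
    [0.07,0.3,0],
    [0.1,0.4,0],
    [0.12,0.5,0],
    [0.14,0.6,0],
    [0.17,0.7,0],
    [0.2,0.8,0],
    [0.2,0.8,0],
    [0.2,0.8,0]
  ],
  "twist": [0,0,0,0,0,0,0,0,0,0]
}}

```text
time: 17.9
tcp_pos: [519.5, 39.7, 2.3]
tool_rot: [[0.246, 0.969, -0.001], [0.969, -0.246, -0.003], [-0.003, 0.0, -1.0]]
ft_force: [-2.5, -11.6, 4.4]
gripper_width: 34.2
```

Call:
{"name": "step_arm", "arguments": {
  "dp": [
    [-0.2,-1,0],
    [-0.7,-3,0],
    [-2,-8,0],
    [-4,-16,0],
    [-7,-28,0],
    [-10,-40,10],
    [-12,-50,30],
    [-14,-65,60],
    [-16,-85,90],
    [-18,-110,120]
  ],
  "twist": [0,0,0,0,0,0,0,0,0,0]
}}

```text
time: 18.73
tcp_pos: [501.0, -69.8, 124.3]
tool_rot: [[0.245, 0.97, -0.0], [0.97, -0.245, 0.0], [0.0, -0.0, -1.0]]
ft_force: [0.9, -0.2, 0.2]
gripper_width: 34.4
```

Call:
{"name": "step_arm", "arguments": {
  "dp": [
    [0,-15,0],
    [0,-30,0],
    [0,-45,0],
    [0,-60,0],
    [0,-75,0],
    [0,-90,0],
    [0,-100,0],
    [0,-100,0],
    [0,-100,0],
    [0,-100,0]
  ],
  "twist": [0,0,0,0,0,0,0,0,0,0]
}}

```text
time: 19.57
tcp_pos: [501.6, -168.5, 122.4]
tool_rot: [[0.246, 0.969, -0.0], [0.969, -0.246, 0.0], [0.0, -0.0, -1.0]]
ft_force: [-0.5, 0.1, 1.1]
gripper_width: 34.2
```

Run:
```python
from h import *
p,d=grab_frame("top");cv2.imwrite("pics/t7.png",cv2.resize(p[80:320,150:390,::-1],(600,600),interpolation=cv2.INTER_CUBIC))
s=observe();print(s['time'],s['tcp_pos'],s['ft_force'],s['joint_vel'].round(3) if hasattr(s['joint_vel'],'round') else s['joint_vel'])
cv2.imwrite("pics/full7.png",p[:,:,::-1])
a=cv2.imread("pics/top0.png").astype(int);b=p[:,:,::-1].astype(int)
for n,(y0,y1,x0,x1) in dict(can=(85,150,255,305),bolt=(118,150,342,372),angle=(272,322,243,290),hammer=(145,310,150,225)).items():
    print(n,cv2.phaseCorrelate(*[cv2.cvtColor(q[y0:y1,x0:x1].astype(np.uint8),cv2.COLOR_BGR2GRAY).astype(float) for q in(a,b)]))
```

```text
19.6167 [ 501.71388968 -168.28665613  122.38602634] [-0.93675537 -0.22811195 -0.22160631] [ 0.007  0.002  0.001 -0.001 -0.    -0.001]
can ((-0.03598389295239457, 0.04734847619088356), 0.9820129895946322)
bolt ((0.06541803649470523, 0.06065870574973964), 1.0032388142202981)
angle ((0.06500597117414486, 0.018922663674018736), 0.9824698672886055)
hammer ((0.5152399618880281, 0.006045360741651962), 0.9783671999184214)
```

View pics/t7.png

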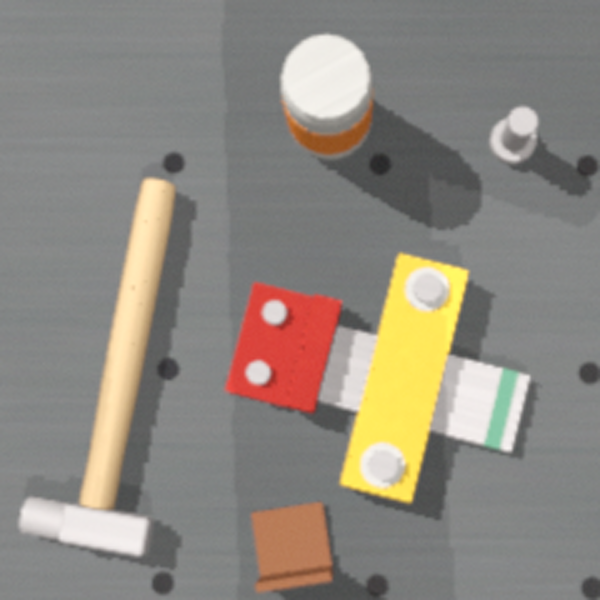

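The plate sits under the strap, apparently square, with its leading edge at the red face near (330,365). Its trailing corners are at (528,376) and (512,451), and the bystanders have not moved. A numeric check of the trailing end first.

Run:
```python
from h import *
p=cv2.imread("pics/full7.png");h=cv2.cvtColor(p,cv2.COLOR_BGR2HSV).astype(int);H,S,V=h[...,0],h[...,1],h[...,2]
g=np.zeros(H.shape,bool);g[220:270,320:370]=1
pl=g&(((V>110)&(S<40)&(V>140))|((H>60)&(H<95)&(S>70)))
gr=g&(H>60)&(H<95)&(S>70)
for m in(pl,gr):
    c,s,a,b=rect('top',m,12);print(br(c).round(1),np.round(s,1),round((a+13.87),2),br(b).round(1).tolist())
print(br(world('top',np.array([[528,376],[512,451]])/2.5+[150,80],12)).round(1))
cv2.imwrite("pics/t8.png",cv2.resize(p[195:255,265:325],(720,600)[::-1] and (600,600),interpolation=cv2.INTER_CUBIC))
```

```text
[-56.3   3.3] [58.7 57.3] 89.94 [[-85.6, 31.9], [-85.6, -25.4], [-26.9, -25.4], [-26.9, 31.9]]
[-71.1   4.3] [ 7.7 53.4] 0.3 [[-75.1, 31.0], [-74.8, -22.4], [-67.1, -22.4], [-67.4, 31.0]]
[[-84.6 -22.8]
 [-86.   30.8]]
```

View pics/t8.png

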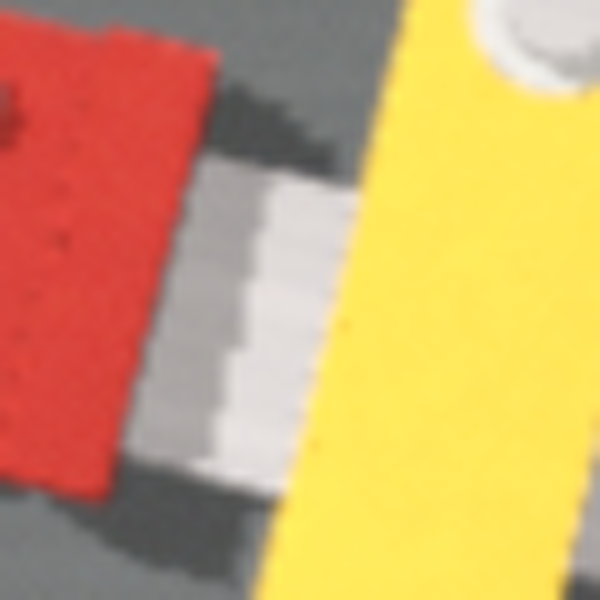

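The leading edge lies flush along the red face with no gap. Trailing end is at x = -85.3 (nominal -85), y about +3.5, angle about 0. Handing in.

```bash
python3 -c "
from plant import *
print(finish_job())"
```

```text
the job is handed in; nothing more can be done
None
```

I pushed the plate in under the bridge until it rested square against the red stop, then backed the arm clear and handed the job in at about 20 s. I first squared and centred it with a sideways push of the open fingers, then pushed from its trailing end with both fingertips. The hand-in gave no verdict.

Last checks, all from the top camera and the wrist force:
- **Position:** the plate's trailing end is at bridge x ≈ -85.3 mm, so its centre is at about -15.3 mm (home is -15). It lies about 3.5 mm off the middle line.
- **Squareness:** within about 0.3° of the bridge axis, and no gap is visible at the stop.
- **Force:** the wrist readings at the end of each move peaked at about 12 N, during the final nudge against the stop. The plate's own contact force was not measured directly.
- **Bystanders:** the can, bolt and angle offcut shifted less than 0.1 px between the first and last pictures. The hammer read about 0.5 px (roughly 1 mm), and the arm never came near it.

No check failed. The plate's flatness was judged only from the pictures.

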